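# Let the solvent lift down to its landing shelf by the ratchet pawl

### The arm

A 6-joint arm with a two-finger parallel gripper is mounted at the origin on the work surface. World frame = base frame: x ahead of the robot, y to its left, z up, the work surface at z = 0. Lengths are in m, angles in rad, forces in N, time in s.
With the tool pointing down it reaches from about 0.3 to 0.875 m from the base axis. Payload 6.4 kg.
Tool frame: the origin (TCP) lies between the finger pads; the fingertips stand robot.tcp_to_tips ahead of it and the grasp point (between the pads) lies 3 mm ahead of it (robot.tcp_to_tips is the distance from the TCP to the fingertips, in m); x points along the fingers, z is the direction in which the jaws open and shut, and the axes are right-handed (so a half turn about x gives the same grasp; the last joint's range is limited). The gripper opens to 85 mm and grips with 20 to 120 N. Pads are 22 mm wide; open, the fingers measure 114 mm over their backs; the gripper's body (76 mm by 85 mm) begins 54 mm behind the grasp point. The pads swing forward as they close: fully open they stand 13 mm farther back than shut.
Start: joints at [-1.327, 0.181, 1.607, -0, 1.354, -0.206], TCP at [0.25, -0.518, 0.253] pointing down, gripper open.
Joint ranges: [-2.99, 2.99], [-0.89, 2.07], [0.3, 2.58], [-1.14, 4.28], [0, 2.63], [-3.12, 3.12]. Speed limits (rad/s): [2.57, 2.57, 3.01, 3.14, 3.14, 3.14].

### API

Orientations are given as a unit quaternion [w, x, y, z].
In Python, from bench import robot gives the robot as it stands.
- The arm moves only by the shell command python3 -m inch 'ROWS' [FORCE]. ROWS is JSON, a list of rows, each an object of numbers: "claw": the gripper's target within -1 to 1 (fully open at 1, half-way at 0, shut at -1); "x", "y", "z": the shift along the tool's x, y, z in m; "rx", "ry", "rz": the turn, a rotation vector about the tool's x, y, z in rad. In form: [{"claw": .., "x": .., "y": .., "z": .., "rx": .., "ry": .., "rz": ..}, ...]. A call has 1 to 20 rows; each row is the pose to reach, as a shift and turn from the pose commanded when the call began, along the tool's axes at that moment; what a row does not reach only later rows make up. A row lasts 1/8 s, in which the tool goes at most 62.5 mm and 10.7 degrees, less where a joint would pass 70% of its speed; a pose out of reach is approached as far as the arm can. A call with a gripper value outside its range is refused whole. The fingers move at their own pace and stop on an object; FORCE is the grip in N (left out, the last holds). Time passes only in rows, so rows that repeat a pose let the fingers close. It gives the time, the measured TCP pose, the force and the opening at its end, in the units of the state.
- robot.state(): the state, without advancing time (a new reading comes with each control period).
- robot.get_image(name): name is "scene" or "top" or "wrist"; returns the picture (480x640x3 uint8, blue, green, red); there is no depth.
- robot.get_calibration(name): a dict with "K" (3x3 intrinsics, pixels), "T" (4x4, takes a point from camera to world coordinates). Camera axes: x right, y up, looking along -z (the intrinsics and any distortion apply to the point x, -y, -z); pixel columns grow to the right and rows downward; lengths in m; the calibration is good to about 2 mm. A picture is of the moment at which its call begins: read the wrist's pose just before it. get_calibration takes no time and is no camera call; for the wrist camera it gives the pose at the moment of the call.
- robot.sign_off(): hands the job in, once; it reports no verdict.
The state is a dict: "time_s": time; "qpos": joint angles; "dq": joint speeds; "joint_efforts": joint torques, N m; "position": TCP position; "tool_rot": TCP orientation; "force": force on the tool from outside, world axes, zero at the start; "ft_torque": the same for the moment, N m; "finger_gap": finger opening in m.
Only numpy, scipy, OpenCV 4.12 (cv2) and the standard library are available. Lean on these libraries where they do the work, as an engineer would, in place of code of your own. Each camera call takes 0.05 s, during which the arm holds its last target. There are 200 camera calls.

### The job

The bottle platform of the small bench lift stands too high. Press the thumb pad on the ratchet pawl's tail gently (well under 20 N) so that the pawl lifts clear and the drum turns back under the platform's weight, then let the pawl drop in time to catch the tooth that leaves the platform most nearly level with the landing shelf. Touch only the pad: do not push the platform, the shelf or the drum, and leave the other things on the bench where they are.

Things in the scene. Friction and masses are not known exactly. Their poses are not given: they have to be found in the camera images.
- lift: fixed aluminium frame of a small bench lift: base plate 170 (x) x 420 (y) x 12 mm, 292 mm high in all; origin on the bench below the ratchet wheel. Its y axis points from the pawl's tail past the wheel to the bottle platform and on to the fixed landing shelf; its x axis runs along the axle
- axle (a point): centre of the steel ratchet wheel, 120 mm above the bench; wheel 96 mm across, 12 mm thick, 20 teeth; the drum and pinion sit beside it (lift's -x) on the same axle
- pawl_pin (a point): pin on which the dark steel pawl rocks, 62 mm to the lift's -y of the axle, 161 mm above the bench. The hooked nose reaches over the wheel's top (+y); the tail runs to -y and carries the thumb pad 75 mm from the pin. A post beside the pin (14 to 26 mm to +x) is 174 mm high
- below_pad (a point): point on the bench straight below the thumb pad, a round flat steel disc 26 mm across on an upright screw at the end of the pawl's tail. Its top at rest is 171 to 187 mm above the bench: the screw is set differently each time and the height is not measured, so feel for it. Free room all round
- pawl (a joint): rocking angle of the pawl, rad: 0 dropped into the teeth, 0.095 nose just clear, 0.145 tail on its hard stop. Pressing the pad down raises the nose: nothing moves below about 2.5 N, it takes up to 11 N, the nose is clear once the pad is 7 to 8 mm down and the stop comes at 11 mm. 20 N bends it. Let go, a spring drops it at once
- drum (a joint): angle of wheel and drum, rad: 0 at the start, growing as it turns back and the platform sinks (31.8 mm per rad). It rests on the pawl at multiples of 0.314 (one tooth, 10 mm). While the nose is clear it turns back by itself, damped, at 0.1 to 0.25 rad/s (3 to 8 mm/s). A pawl dropped between two teeth stops it at the next one. It cannot be wound up again
- platform_lip (a point): middle of the platform's top edge on the side of the landing shelf, 146 mm above the bench at the start; the platform is a 150 x 128 x 8 mm steel plate that runs up and down between two rods and carries a fixed white caddy with two amber bottles
- shelf_lip (a point): middle of the near top edge of the landing shelf, a 150 x 86 x 8 mm steel plate clamped on two posts, 6 mm beyond the platform's edge in the lift's y; its top is clamped at a different height each time, 18 to 52 mm below the platform's at the start
- jar: closed jar, 52 mm across, 75 mm high; bystander, origin under its middle
- wrench: steel wrench 150 mm long, lying; bystander, origin under its middle
- beaker: glass beaker 60 mm across, 75 mm high; bystander, origin under its middle
- vial_rack: white open vial rack 70 x 130 x 40 mm; bystander, origin under its middle
- cal_weight: steel calibration weight 40 mm across, 45 mm high; bystander, origin under its middle
- driver: screwdriver 170 mm long, lying; bystander, origin under its middle
- steel_cup: aluminium cup 70 mm across, 80 mm high; bystander, origin under its middle

How it is judged:
By the outcome, as a careful person would: the job done as asked, in the order asked, and still so for the second after the job is handed in, with the robot touching nothing.
It also fails if it takes over 54 s, if anything falls off the work surface, if the arm or the gripper's body presses on something with over 40 N, if the wrist force passes 120 N, or if a joint passes its speed limit or range.

## Working session

There is one attempt and no reset: what is moved stays moved. The work goes in short steps, Python scripts to look and compute and a shell command to move; the robot and the scene stay as the last step left them, time stands still between calls to the robot, and variables do not carry over. Pictures are saved under pics/ and viewed, about 8 in all and at most 12, crops included, and the job is handed in when it is done.

```bash
mkdir -p pics; ls; python3 - <<'E'
from bench import robot
import cv2,numpy as np
for n in("scene","top"):
    im=robot.get_image(n);cv2.imwrite(f"pics/{n}0.png",im)
    c=robot.get_calibration(n);print(n,np.round(c["K"],1).tolist(),np.round(c["T"],3).tolist(),[k for k in c])
s=robot.state();print(s,robot.tcp_to_tips)
E
```

```text
pics
scene [[434.4, 0.0, 317.3], [0.0, 434.4, 244.4], [0.0, 0.0, 1.0]] [[0.693, -0.609, 0.386, 0.853], [0.721, 0.573, -0.389, -0.308], [0.015, 0.548, 0.837, 0.797], [0.0, 0.0, 0.0, 1.0]] ['K', 'T']
top [[439.6, 0.0, 317.4], [0.0, 439.6, 238.5], [0.0, 0.0, 1.0]] [[0.027, 0.996, -0.082, 0.49], [-0.999, 0.029, 0.022, 0.003], [0.024, 0.082, 0.996, 0.818], [0.0, 0.0, 0.0, 1.0]] ['K', 'T']
{'time_s': 0.1, 'qpos': array([-1.32729632e+00,  1.81474648e-01,  1.60789207e+00,  1.26321506e-05,
        1.35381725e+00, -2.06294019e-01]), 'dq': array([-0.00056054, -0.00018571, -0.0017185 ,  0.00111966,  0.00229549,
        0.00079112]), 'joint_efforts': array([ 1.25044789e-04, -4.45877516e+01, -3.52235627e+01, -2.86225104e-04,
        4.14868453e-03,  4.38785861e-06]), 'position': array([ 0.24990764, -0.5173425 ,  0.25247749]), 'tool_rot': array([ 0.59850869,  0.37629975,  0.59931296, -0.37551275]), 'force': array([ 0.35204477,  0.77392334, -0.57595167]), 'ft_torque': array([ 0.02643981,  0.0113063 , -0.00742581]), 'finger_gap': 0.08534200780127923} 0.022
```

View pics/scene0.png

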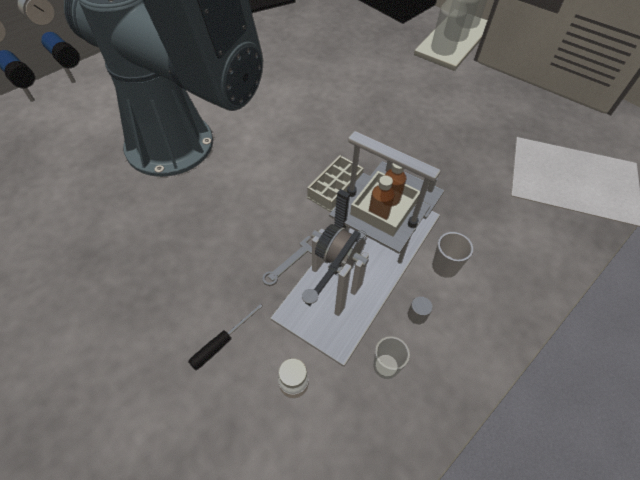

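View pics/top0.png

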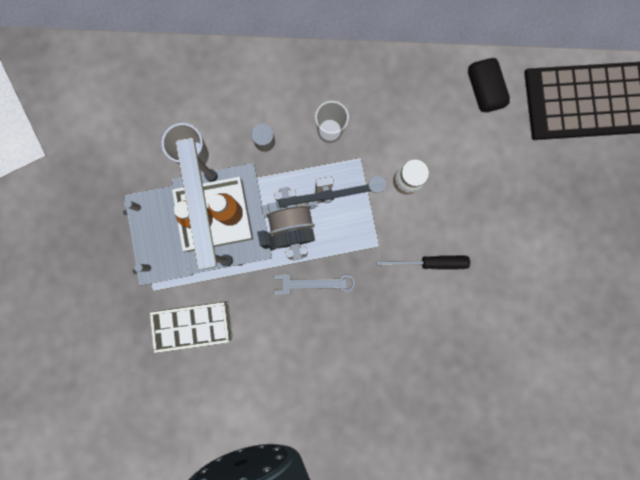

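The scene view shows the pad at about (310,296), with the platform and shelf at the upper right. In the top view the pad is at about (377,185) and the shelf at the far left. I'll enlarge both.

```bash
cat > h.py <<'E'
from bench import robot
import cv2,numpy as np
def ray(n,uv,c=None):
    c=c or robot.get_calibration(n);K=np.array(c["K"]);T=np.array(c["T"])
    d=np.linalg.inv(K)@[uv[0],uv[1],1];return T[:3,3],T[:3,:3]@[d[0],-d[1],-d[2]]
def atz(n,uv,z,c=None):
    o,d=ray(n,uv,c);return o+d*(z-o[2])/d[2]
def tri(a,b):
    (o1,d1),(o2,d2)=a,b
    s=np.linalg.lstsq(np.c_[d1,-d2],o2-o1,rcond=None)[0]
    p,q=o1+s[0]*d1,o2+s[1]*d2;return (p+q)/2,np.linalg.norm(p-q)
def proj(n,p,c=None):
    c=c or robot.get_calibration(n);T=np.array(c["T"]);q=T[:3,:3].T@(np.array(p)-T[:3,3]);k=np.array(c["K"])@[q[0],-q[1],-q[2]];return k[:2]/k[2]
E
python3 - <<'E'
from h import *
a=cv2.imread("pics/scene0.png")[120:370,255:475];b=cv2.imread("pics/top0.png")[130:300,110:410]
a=cv2.resize(a,None,fx=2.4,fy=2.4,interpolation=3);cv2.imwrite("pics/s1.png",a)
cv2.imwrite("pics/t1.png",cv2.resize(b,None,fx=2.6,fy=2.6,interpolation=3))
p,e=tri(ray("top",(377,185)),ray("scene",(310,296)));print("pad",p,e)
A=atz("top",(361,159),.012);B=atz("top",(378,246),.012);print(A,B,np.linalg.norm(A-B), np.arctan2(*(A-B)[1::-1]))
E
```

```text
pad [ 0.62692759 -0.09666362  0.17440888] 0.0035084579185088965
[ 0.70841443 -0.09248169  0.012     ] [ 0.54602725 -0.12703276  0.012     ] 0.16602220483185334 0.2096433702052597
```

View pics/s1.png

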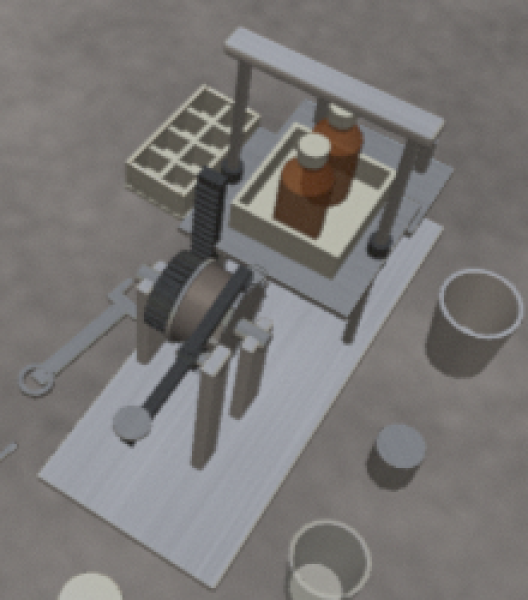

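View pics/t1.png

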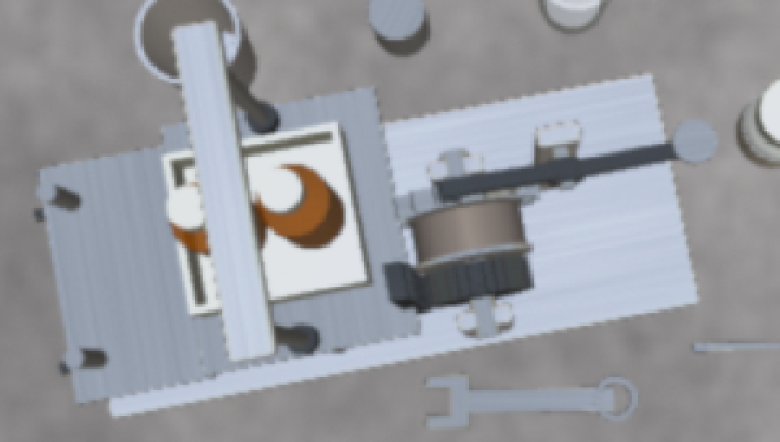

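The crops show the pad disc at (131,422) in s1 and (695,140) in t1. The shelf's far +x corner is at about (453,170) in s1 and (40,170) in t1, its other far corner is at (77,403) in t1, and the platform's near corners are at (375,88) and (418,333) in t1.

```bash
python3 - <<'E'
from h import *
S=lambda u,v:(255+u/2.4-.3,120+v/2.4-.3); T=lambda u,v:(110+u/2.6-.3,130+v/2.6-.3)
np.set_printoptions(precision=4,suppress=True)
print("pad",tri(ray("top",T(695,140)),ray("scene",S(131,422))))
print("shelf far+x",tri(ray("top",T(40,170)),ray("scene",S(453,168))))
print("plat near-x?",tri(ray("top",T(418,333)),ray("scene",S(178,230))))
print("plat near+x",tri(ray("top",T(375,88)),ray("scene",S(349,318))))
for z in(.094,.11,.128):
    a,b=atz("top",T(40,170),z),atz("top",T(77,403),z);print("shelf w",z,a,b,np.linalg.norm(a-b))
a,b=atz("top",T(375,88),.146),atz("top",T(418,333),.146);print("plat",a,b,np.linalg.norm(a-b))
s=robot.state();c=robot.get_calibration("wrist")
from scipy.spatial.transform import Rotation as R
w,x,y,z=s["tool_rot"];Rt=R.from_quat([x,y,z,w]).as_matrix();print("tool R",Rt)
Tc=np.array(c["T"]);print("K",c["K"]);print("cam in tool R",Rt.T@Tc[:3,:3],"t",Rt.T@(Tc[:3,3]-s["position"]))
E
```

```text
pad (array([ 0.6276, -0.0971,  0.1777]), np.float64(0.000955703286311044))
shelf far+x (array([0.6124, 0.3054, 0.0974]), np.float64(0.0015032258178671295))
plat near-x? (array([0.5147, 0.0601, 0.1355]), np.float64(0.0011558952522110395))
plat near+x (array([0.6622, 0.0919, 0.14  ]), np.float64(0.003783525454355636))
shelf w 0.094 [0.6124 0.3061 0.094 ] [0.4662 0.2741 0.094 ] 0.1497678729332483
shelf w 0.11 [0.6097 0.2994 0.11  ] [0.4667 0.2681 0.11  ] 0.1464602884922914
shelf w 0.128 [0.6067 0.2919 0.128 ] [0.4673 0.2613 0.128 ] 0.1427392559962146
plat [0.6593 0.0897 0.146 ] [0.514  0.0588 0.146 ] 0.14860163937184198
tool R [[-0.0004  0.9005  0.4348]
 [ 0.0015  0.4348 -0.9005]
 [-1.      0.0003 -0.0016]]
K [[337.9237   0.     318.234 ]
 [  0.     337.9237 241.3612]
 [  0.       0.       1.    ]]
cam in tool R [[ 0.0012  0.304  -0.9527]
 [ 0.0014  0.9527  0.304 ]
 [ 1.     -0.0017  0.0007]] t [-0.1196  0.0776  0.0004]
```

```bash
python3 -m inch '[{"claw":-1,"x":-0.15,"y":0.6,"z":-0.6,"rx":-1.335},{"claw":-1,"x":-0.15,"y":0.6,"z":-0.6,"rx":-1.335},{"claw":-1,"x":-0.15,"y":0.6,"z":-0.6,"rx":-1.335},{"claw":-1,"x":-0.15,"y":0.6,"z":-0.6,"rx":-1.335},{"claw":-1,"x":-0.15,"y":0.6,"z":-0.6,"rx":-1.335},{"claw":-1,"x":-0.15,"y":0.6,"z":-0.6,"rx":-1.335},{"claw":-1,"x":-0.15,"y":0.6,"z":-0.6,"rx":-1.335},{"claw":-1,"x":-0.15,"y":0.6,"z":-0.6,"rx":-1.335},{"claw":-1,"x":-0.15,"y":0.6,"z":-0.6,"rx":-1.335},{"claw":-1,"x":-0.15,"y":0.6,"z":-0.6,"rx":-1.335},{"claw":-1,"x":-0.15,"y":0.6,"z":-0.6,"rx":-1.335},{"claw":-1,"x":-0.15,"y":0.6,"z":-0.6,"rx":-1.335},{"claw":-1,"x":-0.15,"y":0.6,"z":-0.6,"rx":-1.335},{"claw":-1,"x":-0.15,"y":0.6,"z":-0.6,"rx":-1.335},{"claw":-1,"x":-0.15,"y":0.6,"z":-0.6,"rx":-1.335},{"claw":-1,"x":-0.15,"y":0.6,"z":-0.6,"rx":-1.335},{"claw":-1,"x":-0.15,"y":0.6,"z":-0.6,"rx":-1.335}]'
python3 -c "
from h import *
from scipy.spatial.transform import Rotation as R
w,x,y,z=robot.state()['tool_rot'];print(R.from_quat([x,y,z,w]).as_matrix().round(3))"
```

```text
[[-0.     0.901  0.435]
 [ 0.002  0.435 -0.901]
 [-1.     0.    -0.002]]invalid input
```

```bash
python3 -m inch '[{"claw":-1,"x":-0.15,"y":0.6,"z":-0.6,"rx":-1.335,"ry":0,"rz":0},{"claw":-1,"x":-0.15,"y":0.6,"z":-0.6,"rx":-1.335,"ry":0,"rz":0},{"claw":-1,"x":-0.15,"y":0.6,"z":-0.6,"rx":-1.335,"ry":0,"rz":0},{"claw":-1,"x":-0.15,"y":0.6,"z":-0.6,"rx":-1.335,"ry":0,"rz":0},{"claw":-1,"x":-0.15,"y":0.6,"z":-0.6,"rx":-1.335,"ry":0,"rz":0},{"claw":-1,"x":-0.15,"y":0.6,"z":-0.6,"rx":-1.335,"ry":0,"rz":0},{"claw":-1,"x":-0.15,"y":0.6,"z":-0.6,"rx":-1.335,"ry":0,"rz":0},{"claw":-1,"x":-0.15,"y":0.6,"z":-0.6,"rx":-1.335,"ry":0,"rz":0},{"claw":-1,"x":-0.15,"y":0.6,"z":-0.6,"rx":-1.335,"ry":0,"rz":0},{"claw":-1,"x":-0.15,"y":0.6,"z":-0.6,"rx":-1.335,"ry":0,"rz":0},{"claw":-1,"x":-0.15,"y":0.6,"z":-0.6,"rx":-1.335,"ry":0,"rz":0},{"claw":-1,"x":-0.15,"y":0.6,"z":-0.6,"rx":-1.335,"ry":0,"rz":0},{"claw":-1,"x":-0.15,"y":0.6,"z":-0.6,"rx":-1.335,"ry":0,"rz":0},{"claw":-1,"x":-0.15,"y":0.6,"z":-0.6,"rx":-1.335,"ry":0,"rz":0},{"claw":-1,"x":-0.15,"y":0.6,"z":-0.6,"rx":-1.335,"ry":0,"rz":0},{"claw":-1,"x":-0.15,"y":0.6,"z":-0.6,"rx":-1.335,"ry":0,"rz":0},{"claw":-1,"x":-0.15,"y":0.6,"z":-0.6,"rx":-1.335,"ry":0,"rz":0}]'
python3 -c "
from h import *
from scipy.spatial.transform import Rotation as R
w,x,y,z=robot.state()['tool_rot'];print(R.from_quat([x,y,z,w]).as_matrix().round(3))"
```

```text
time_s: 2.22
position: [0.5293, 0.2822, 0.4031]
tool_rot: [0.703, -0.075, 0.703, 0.075]
force: [0.3, 0.2, -0.2]
finger_gap: 0.0001
[[-0.    -0.211  0.977]
 [-0.     0.977  0.211]
 [-1.    -0.    -0.001]]
```

```bash
python3 -m inch '[{"claw":-1,"x":0.05,"y":0.01,"z":0.01,"rx":0,"ry":0,"rz":-0.15},{"claw":-1,"x":0.1,"y":0.01,"z":0.01,"rx":0,"ry":0,"rz":-0.3},{"claw":-1,"x":0.15,"y":0.01,"z":0.01,"rx":0,"ry":0,"rz":-0.45},{"claw":-1,"x":0.165,"y":0.01,"z":0.01,"rx":0,"ry":0,"rz":-0.6},{"claw":-1,"x":0.165,"y":0.01,"z":0.01,"rx":0,"ry":0,"rz":-0.6},{"claw":-1,"x":0.165,"y":0.01,"z":0.01,"rx":0,"ry":0,"rz":-0.6},{"claw":-1,"x":0.165,"y":0.01,"z":0.01,"rx":0,"ry":0,"rz":-0.6}]'
python3 - <<'E'
from h import *
import json
c=robot.get_calibration("wrist");json.dump({k:np.array(c[k]).tolist() for k in c},open("w1.json","w"))
cv2.imwrite("pics/w1.png",robot.get_image("wrist"))
E
```

```text
time_s: 3.1
position: [0.5385, 0.2947, 0.2411]
tool_rot: [0.696, -0.278, 0.649, -0.136]
force: [-0.6, 0.8, 1.3]
finger_gap: 0.0001
```

View pics/w1.png

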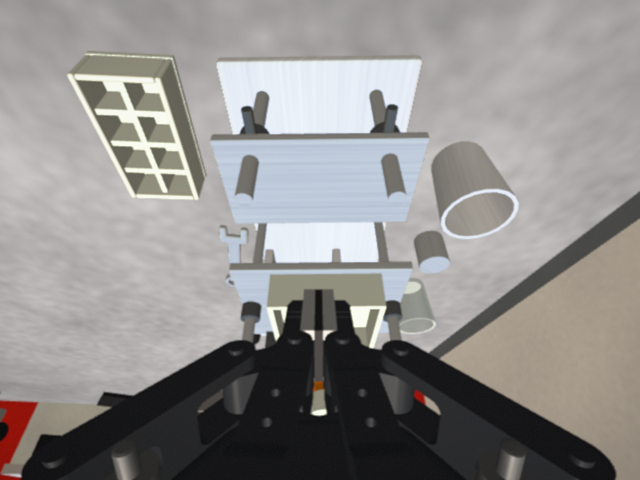

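The wrist view is upside down. The shelf's top face spans rows 139 to 222, with its near lip from about (233,222) to (408,222). The platform's lip face is at rows 264–270. I'll enlarge it.

```bash
python3 - <<'E'
from h import *
b=cv2.imread("pics/w1.png")[125:285,205:435]
cv2.imwrite("pics/w1c.png",cv2.resize(b,None,fx=3.4,fy=3.4,interpolation=3))
g=cv2.imread("pics/w1.png",0)
for u in(280,360): print(u,list(enumerate(g[128:145,u].tolist(),128)),"\n",list(enumerate(g[216:228,u].tolist(),216)),"\n",list(enumerate(g[258:280,u].tolist(),258)))
E
```

```text
280 [(128, 236), (129, 237), (130, 237), (131, 237), (132, 236), (133, 215), (134, 140), (135, 111), (136, 116), (137, 115), (138, 120), (139, 150), (140, 192), (141, 202), (142, 204), (143, 205), (144, 201)] 
 [(216, 204), (217, 203), (218, 199), (219, 197), (220, 199), (221, 198), (222, 202), (223, 221), (224, 236), (225, 238), (226, 237), (227, 238)] 
 [(258, 235), (259, 235), (260, 236), (261, 231), (262, 193), (263, 133), (264, 113), (265, 115), (266, 116), (267, 117), (268, 119), (269, 151), (270, 195), (271, 205), (272, 201), (273, 193), (274, 168), (275, 146), (276, 141), (277, 142), (278, 143), (279, 143)]
360 [(128, 234), (129, 234), (130, 234), (131, 234), (132, 220), (133, 150), (134, 113), (135, 115), (136, 117), (137, 118), (138, 147), (139, 192), (140, 203), (141, 204), (142, 206), (143, 204), (144, 196)] 
 [(216, 201), (217, 197), (218, 195), (219, 197), (220, 197), (221, 200), (222, 220), (223, 237), (224, 241), (225, 240), (226, 240), (227, 240)] 
 [(258, 237), (259, 238), (260, 238), (261, 227), (262, 149), (263, 110), (264, 114), (265, 115), (266, 116), (267, 117), (268, 145), (269, 192), (270, 206), (271, 204), (272, 197), (273, 178), (274, 150), (275, 141), (276, 143), (277, 143), (278, 142), (279, 142)]
```

View pics/w1c.png

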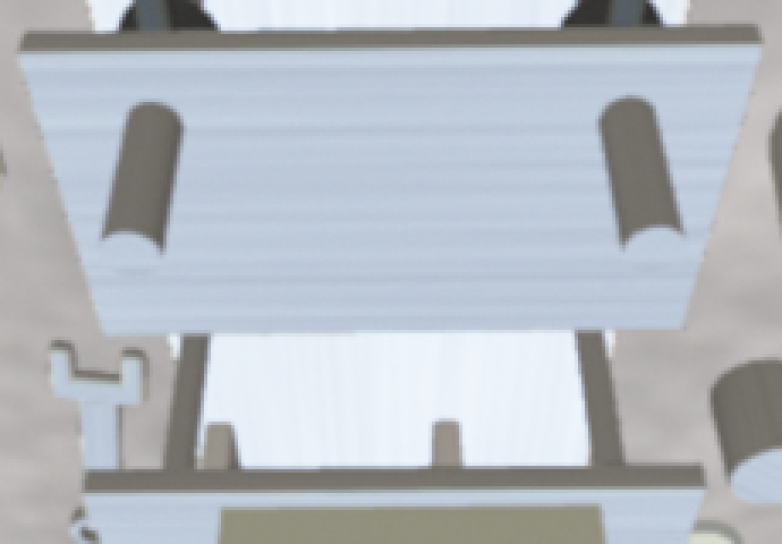

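```bash
python3 - <<'E'
from h import *
import json
from scipy.optimize import least_squares
from scipy.spatial.transform import Rotation as R
c=json.load(open("w1.json"))
P=lambda u,v:(205+u/3.4-.35,125+v/3.4-.35)
obs=np.array([P(106,332),P(683,328),P(86,490),P(704,486),P(20,51),P(762,44)])
# p: lip x,y (shelf near lip middle), yaw, drop, tilt x,y, dz
def pts(p):
    L=np.array([[-.075,0,0],[.075,0,0],[-.075,-.006,p[3]],[.075,-.006,p[3]],[-.075,.086,0],[.075,.086,0]])
    return R.from_euler("zyx",[p[2],p[4],p[5]]).apply(L)+[p[0],p[1],.146+p[6]-p[3]]
def f(p):
    r=[(proj("",q,c)-o)/.5 for q,o in zip(pts(p),obs)]
    return np.r_[np.ravel(r),p[4:6]/.005,p[6]/.002]
s=least_squares(f,[.557,.206,.215,.04,0,0,0]);J=np.linalg.inv(s.jac.T@s.jac)
print(s.x.round(4),np.sqrt(np.diag(J)).round(4));print(f(s.x).round(2))
p=s.x;Rz=R.from_euler("z",p[2]).as_matrix()
# direct: ray heights at known y
pad,_=tri(ray("top",(110+695/2.6-.3,130+140/2.6-.3)),ray("scene",(255+131/2.4-.3,120+422/2.4-.3)))
print("pad in lip frame",Rz.T@(pad-[p[0],p[1],0]))
E
```

```text
[ 0.5607  0.2039  0.2252  0.0454 -0.0025  0.0014 -0.0037] [0.0002 0.0004 0.0035 0.0005 0.0036 0.004  0.0004]
[ 0.4   0.16 -1.06 -0.2  -1.45  0.    1.45 -0.13  0.34  0.37  0.17  0.02
 -0.5   0.28 -1.83]
pad in lip frame [-0.00204398 -0.30828317  0.17770272]
```

The shelf drop comes out at about 45 mm, but the fit leaves about 1 px of residuals, so 4 or 5 teeth can't be settled yet. Four teeth are needed either way. I'll lower four, look again when the edges are nearly level, then decide on a fifth.

```bash
python3 -m inch '[{"claw":-1,"x":-0.05,"y":-0.034,"z":0,"rx":0,"ry":0,"rz":0.15},{"claw":-1,"x":-0.1,"y":-0.068,"z":0,"rx":0,"ry":0,"rz":0.3},{"claw":-1,"x":-0.15,"y":-0.102,"z":0,"rx":0,"ry":0,"rz":0.45},{"claw":-1,"x":-0.15,"y":-0.102,"z":0,"rx":0,"ry":0,"rz":0.6},{"claw":-1,"x":-0.15,"y":-0.102,"z":0,"rx":0,"ry":0,"rz":0.6}]'
python3 -m inch '[{"claw":-1,"x":0,"y":-0.06,"z":0.004,"rx":0,"ry":0,"rz":0},{"claw":-1,"x":0,"y":-0.12,"z":0.004,"rx":0,"ry":0,"rz":0},{"claw":-1,"x":0,"y":-0.18,"z":0.004,"rx":0,"ry":0,"rz":0},{"claw":-1,"x":0,"y":-0.24,"z":0.004,"rx":0,"ry":0,"rz":0},{"claw":-1,"x":0,"y":-0.3,"z":0.004,"rx":0,"ry":0,"rz":0},{"claw":-1,"x":0.04,"y":-0.36,"z":0.004,"rx":0,"ry":0,"rz":0},{"claw":-1,"x":0.09,"y":-0.395,"z":0.004,"rx":0,"ry":0,"rz":0},{"claw":-1,"x":0.12,"y":-0.395,"z":0.004,"rx":0,"ry":0,"rz":0},{"claw":-1,"x":0.12,"y":-0.395,"z":0.004,"rx":0,"ry":0,"rz":0},{"claw":-1,"x":0.12,"y":-0.395,"z":0.004,"rx":0,"ry":0,"rz":0}]'
python3 - <<'E'
from h import *
from scipy.spatial.transform import Rotation as R
s=robot.state();w,x,y,z=s['tool_rot'];M=R.from_quat([x,y,z,w]).as_matrix();print(M.round(3));print("to pad",M.T@(np.array([.6276,-.0971,.179])-(s["position"]+.022*M[:,0])),s["force"],s["dq"].round(3))
c=robot.get_calibration("wrist")
im=robot.get_image("wrist");cv2.imwrite("pics/w2.png",im);print("pad expected",proj("",(.6276,-.0971,.179),c))
print("at z.179 cam",c["T"][:3,3] if hasattr(c["T"],"shape") else c["T"])
import json;json.dump({k:np.array(c[k]).tolist() for k in c},open("w2.json","w"))
E
```

```text
time_s: 3.78
position: [0.538, 0.2931, 0.4224]
tool_rot: [0.705, -0.074, 0.702, 0.074]
force: [-0.9, -0.1, 0.2]
finger_gap: 0.0003
time_s: 5.03
position: [0.6252, -0.0886, 0.301]
tool_rot: [0.703, -0.076, 0.703, 0.076]
force: [-0.5, -0.4, 0.8]
finger_gap: 0.0001
[[ 0.001 -0.214  0.977]
 [-0.001  0.977  0.214]
 [-1.    -0.001  0.   ]]
to pad [ 0.10000845 -0.00863311  0.0004318 ] [-0.47716807 -0.38696873  0.84990213] [ 0.003 -0.024 -0.022  0.006 -0.005 -0.003]
pad expected [318.87059811 252.91033387]
at z.179 cam [ 0.60879767 -0.01306716  0.4205086 ]
```

View pics/w2.png

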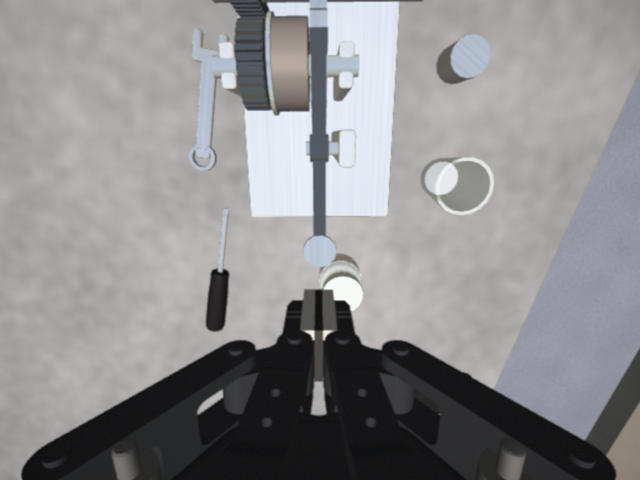

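The wrist view shows the pad at (319.5,250.5) against a predicted (319,253), which agrees within 2 mm. The jar stands lower, just beyond the pad. I'll descend to feel for the pad.

```bash
python3 -m inch '[{"claw":-1,"x":0.04,"y":-0.007,"z":0,"rx":0,"ry":0,"rz":0},{"claw":-1,"x":0.075,"y":-0.007,"z":0,"rx":0,"ry":0,"rz":0},{"claw":-1,"x":0.085,"y":-0.007,"z":0,"rx":0,"ry":0,"rz":0},{"claw":-1,"x":0.085,"y":-0.007,"z":0,"rx":0,"ry":0,"rz":0},{"claw":-1,"x":0.085,"y":-0.007,"z":0,"rx":0,"ry":0,"rz":0}]'
for i in 1; do python3 -m inch '[{"claw":-1,"x":0.0025,"y":0,"z":0,"rx":0,"ry":0,"rz":0},{"claw":-1,"x":0.005,"y":0,"z":0,"rx":0,"ry":0,"rz":0},{"claw":-1,"x":0.005,"y":0,"z":0,"rx":0,"ry":0,"rz":0}]'; done
python3 -c "
from h import *
s=robot.state();print(s['position'],s['force'])
cv2.imwrite('pics/sc_before.png',robot.get_image('scene'))"
```

```text
time_s: 5.7
position: [0.6276, -0.0964, 0.2172]
tool_rot: [0.704, -0.076, 0.702, 0.075]
force: [-0.3, -0.4, 0.6]
finger_gap: -0.0
time_s: 6.08
position: [0.6262, -0.0962, 0.2095]
tool_rot: [0.703, -0.075, 0.703, 0.076]
force: [-0.6, -0.1, -0.5]
finger_gap: 0.0
[ 0.62615547 -0.09621885  0.2095321 ] [-0.59107761 -0.10433147 -0.45665238]
```

```bash
python3 -m inch '[{"claw":-1,"x":0.0025,"y":0,"z":0,"rx":0,"ry":0,"rz":0},{"claw":-1,"x":0.0025,"y":0,"z":0,"rx":0,"ry":0,"rz":0}]'|grep -E "pos|force"; sleep 0; python3 -c "
from h import *
s=robot.state();print(s['position'][2],s['force'])"
```

```text
position: [0.6261, -0.0961, 0.2068]
force: [0.3, 0.5, 0.4]
0.2068129935951308 [0.34177598 0.49198305 0.43160418]
```

```bash
python3 -m inch '[{"claw":-1,"x":0.0025,"y":0,"z":0,"rx":0,"ry":0,"rz":0},{"claw":-1,"x":0.0025,"y":0,"z":0,"rx":0,"ry":0,"rz":0}]'|grep -E "pos|force"
```

```text
position: [0.6261, -0.0962, 0.2043]
force: [-0.8, -0.2, -0.4]
```

```bash
python3 -m inch '[{"claw":-1,"x":0.0025,"y":0,"z":0,"rx":0,"ry":0,"rz":0},{"claw":-1,"x":0.0025,"y":0,"z":0,"rx":0,"ry":0,"rz":0}]'|grep -E "pos|force"
```

```text
position: [0.6261, -0.0962, 0.2019]
force: [-0.8, -0.3, -0.6]
```

```bash
python3 -m inch '[{"claw":-1,"x":0.002,"y":0,"z":0,"rx":0,"ry":0,"rz":0},{"claw":-1,"x":0.002,"y":0,"z":0,"rx":0,"ry":0,"rz":0}]'|grep -E "pos|force"
```

```text
position: [0.6265, -0.0963, 0.2009]
force: [-1.0, 0.3, 3.6]
```

```bash
python3 -m inch '[{"claw":-1,"x":0.002,"y":0,"z":0,"rx":0,"ry":0,"rz":0},{"claw":-1,"x":0.004,"y":0,"z":0,"rx":0,"ry":0,"rz":0},{"claw":-1,"x":0.004,"y":0,"z":0,"rx":0,"ry":0,"rz":0}]'|grep -E "pos|force|time"
```

```text
time_s: 7.5
position: [0.6267, -0.097, 0.1974]
force: [-2.2, -0.8, 6.7]
```

```bash
python3 -m inch '[{"claw":-1,"x":0.0035,"y":0,"z":0,"rx":0,"ry":0,"rz":0},{"claw":-1,"x":0.006,"y":0,"z":0,"rx":0,"ry":0,"rz":0},{"claw":-1,"x":0.006,"y":0,"z":0,"rx":0,"ry":0,"rz":0},{"claw":-1,"x":0.006,"y":0,"z":0,"rx":0,"ry":0,"rz":0}]'|grep -E "pos|force|time"
python3 - <<'E'
from h import *
b=robot.get_image('scene');cv2.imwrite('pics/p1.png',b);a=cv2.imread('pics/sc_before.png')
# track platform/caddy/bottles patch by phase correlation
f=lambda i:np.float32(cv2.cvtColor(i[165:245,355:425],cv2.COLOR_BGR2GRAY))
d,r=cv2.phaseCorrelate(f(a),f(b),cv2.createHanningWindow((70,80),cv2.CV_32F));print("shift",d,r)
P=np.array([.59,.15,.16]);print("10mm ->",proj("scene",P-[0,0,.01])-proj("scene",P))
print(np.abs(f(a)-f(b)).mean())
E
```

```text
time_s: 8.0
position: [0.627, -0.0978, 0.1912]
force: [-1.3, -5.0, 5.0]
shift (-0.11572959271249772, 0.866874873627836) 0.9285896811220381
10mm -> [-0.8369169   3.30246991]
10.84625
```

```bash
cat > tr.py <<'E'
from h import *
def track(name):
    b=robot.get_image('scene');s=robot.state();cv2.imwrite(f'pics/{name}.png',b);a=cv2.imread('pics/sc_before.png')
    g=lambda i:cv2.cvtColor(i,cv2.COLOR_BGR2GRAY)
    t=g(a)[170:235,362:418];h=g(b)[160:275,350:430]
    m=cv2.matchTemplate(h,t,cv2.TM_CCOEFF_NORMED);_,v,_,(x,y)=cv2.minMaxLoc(m)
    q=m[y-1:y+2,x] if 0<y<m.shape[0]-1 else None
    dy=y-10+(0 if q is None else .5*(q[0]-q[2])/(q[0]-2*q[1]+q[2]))
    P=np.array([.59,.15,.16]);k=[proj("scene",P-[0,0,h])[1]-proj("scene",P)[1] for h in np.arange(0,.08,.001)]
    print(name,"t",s["time_s"],"drop mm",np.interp(dy,k,np.arange(80)).round(2),"corr",round(v,3),"z",s["position"][2].round(4),"F",s["force"].round(1))
if __name__=="__main__":
    import sys;track(sys.argv[1])
E
python3 -m inch '[{"claw":-1,"x":0,"y":0,"z":0,"rx":0,"ry":0,"rz":0},{"claw":-1,"x":0,"y":0,"z":0,"rx":0,"ry":0,"rz":0},{"claw":-1,"x":0,"y":0,"z":0,"rx":0,"ry":0,"rz":0}]'|grep -E "force|time"; python3 tr.py p2
```

```text
time_s: 8.43
force: [-1.4, -5.0, 4.8]
p2 t 8.475 drop mm 4.31 corr 0.882 z 0.1912 F [-0.5 -6.2  5.3]
```

```bash
python3 -m inch '[{"claw":-1,"x":0,"y":0,"z":0,"rx":0,"ry":0,"rz":0},{"claw":-1,"x":0,"y":0,"z":0,"rx":0,"ry":0,"rz":0},{"claw":-1,"x":0,"y":0,"z":0,"rx":0,"ry":0,"rz":0},{"claw":-1,"x":0,"y":0,"z":0,"rx":0,"ry":0,"rz":0},{"claw":-1,"x":0,"y":0,"z":0,"rx":0,"ry":0,"rz":0},{"claw":-1,"x":0,"y":0,"z":0,"rx":0,"ry":0,"rz":0},{"claw":-1,"x":0,"y":0,"z":0,"rx":0,"ry":0,"rz":0},{"claw":-1,"x":0,"y":0,"z":0,"rx":0,"ry":0,"rz":0},{"claw":-1,"x":0,"y":0,"z":0,"rx":0,"ry":0,"rz":0},{"claw":-1,"x":0,"y":0,"z":0,"rx":0,"ry":0,"rz":0},{"claw":-1,"x":0,"y":0,"z":0,"rx":0,"ry":0,"rz":0},{"claw":-1,"x":0,"y":0,"z":0,"rx":0,"ry":0,"rz":0},{"claw":-1,"x":0,"y":0,"z":0,"rx":0,"ry":0,"rz":0},{"claw":-1,"x":0,"y":0,"z":0,"rx":0,"ry":0,"rz":0},{"claw":-1,"x":0,"y":0,"z":0,"rx":0,"ry":0,"rz":0},{"claw":-1,"x":0,"y":0,"z":0,"rx":0,"ry":0,"rz":0}]'|grep -E "force|time"; python3 tr.py p3
```

```text
time_s: 10.48
force: [-1.0, -5.0, 4.9]
p3 t 10.525 drop mm 15.89 corr 0.907 z 0.1912 F [-0.4 -4.6  5.7]
```

```bash
python3 -m inch '[{"claw":-1,"x":0,"y":0,"z":0,"rx":0,"ry":0,"rz":0},{"claw":-1,"x":0,"y":0,"z":0,"rx":0,"ry":0,"rz":0},{"claw":-1,"x":0,"y":0,"z":0,"rx":0,"ry":0,"rz":0},{"claw":-1,"x":0,"y":0,"z":0,"rx":0,"ry":0,"rz":0},{"claw":-1,"x":0,"y":0,"z":0,"rx":0,"ry":0,"rz":0},{"claw":-1,"x":0,"y":0,"z":0,"rx":0,"ry":0,"rz":0},{"claw":-1,"x":0,"y":0,"z":0,"rx":0,"ry":0,"rz":0},{"claw":-1,"x":0,"y":0,"z":0,"rx":0,"ry":0,"rz":0},{"claw":-1,"x":0,"y":0,"z":0,"rx":0,"ry":0,"rz":0},{"claw":-1,"x":0,"y":0,"z":0,"rx":0,"ry":0,"rz":0},{"claw":-1,"x":0,"y":0,"z":0,"rx":0,"ry":0,"rz":0},{"claw":-1,"x":0,"y":0,"z":0,"rx":0,"ry":0,"rz":0},{"claw":-1,"x":0,"y":0,"z":0,"rx":0,"ry":0,"rz":0},{"claw":-1,"x":0,"y":0,"z":0,"rx":0,"ry":0,"rz":0}]'|grep -E "force|time"; python3 tr.py p4
```

```text
time_s: 12.28
force: [-0.9, -5.9, 4.5]
p4 t 12.325 drop mm 26.06 corr 0.907 z 0.1912 F [-1.1 -5.6  5.8]
```

```bash
python3 -m inch '[{"claw":-1,"x":0,"y":0,"z":0,"rx":0,"ry":0,"rz":0},{"claw":-1,"x":0,"y":0,"z":0,"rx":0,"ry":0,"rz":0},{"claw":-1,"x":0,"y":0,"z":0,"rx":0,"ry":0,"rz":0},{"claw":-1,"x":0,"y":0,"z":0,"rx":0,"ry":0,"rz":0},{"claw":-1,"x":0,"y":0,"z":0,"rx":0,"ry":0,"rz":0},{"claw":-1,"x":0,"y":0,"z":0,"rx":0,"ry":0,"rz":0},{"claw":-1,"x":0,"y":0,"z":0,"rx":0,"ry":0,"rz":0},{"claw":-1,"x":0,"y":0,"z":0,"rx":0,"ry":0,"rz":0},{"claw":-1,"x":0,"y":0,"z":0,"rx":0,"ry":0,"rz":0},{"claw":-1,"x":0,"y":0,"z":0,"rx":0,"ry":0,"rz":0},{"claw":-1,"x":-0.02,"y":0,"z":0,"rx":0,"ry":0,"rz":0},{"claw":-1,"x":-0.02,"y":0,"z":0,"rx":0,"ry":0,"rz":0}]'|grep -E "force|time"; python3 tr.py p5
python3 -m inch '[{"claw":-1,"x":-0.05,"y":0,"z":0,"rx":0,"ry":0,"rz":0},{"claw":-1,"x":-0.11,"y":0,"z":0,"rx":0,"ry":0,"rz":0},{"claw":-1,"x":-0.17,"y":0,"z":0,"rx":0,"ry":0,"rz":0},{"claw":-1,"x":-0.2,"y":0,"z":0,"rx":0,"ry":0,"rz":0},{"claw":-1,"x":-0.2,"y":0.03,"z":0,"rx":0,"ry":0,"rz":0},{"claw":-1,"x":-0.2,"y":0.09,"z":0,"rx":0,"ry":0,"rz":0},{"claw":-1,"x":-0.2,"y":0.15,"z":0,"rx":0,"ry":0,"rz":0},{"claw":-1,"x":-0.2,"y":0.21,"z":0,"rx":0,"ry":0,"rz":0},{"claw":-1,"x":-0.2,"y":0.27,"z":0,"rx":0,"ry":0,"rz":0},{"claw":-1,"x":-0.2,"y":0.33,"z":0,"rx":0,"ry":0,"rz":0},{"claw":-1,"x":-0.2,"y":0.39,"z":-0.002,"rx":0,"ry":0,"rz":0},{"claw":-1,"x":-0.2,"y":0.404,"z":-0.002,"rx":0,"ry":0,"rz":0},{"claw":-1,"x":-0.2,"y":0.404,"z":-0.002,"rx":0,"ry":0,"rz":0}]'; python3 tr.py p6
```

```text
time_s: 13.82
force: [0.4, -0.6, 0.0]
p5 t 13.875 drop mm 34.64 corr 0.897 z 0.2112 F [-0.5 -0.2  0. ]
time_s: 15.5
position: [0.5381, 0.2988, 0.4094]
tool_rot: [0.703, -0.076, 0.703, 0.076]
force: [-0.3, 0.1, 0.6]
finger_gap: 0.0001
p6 t 15.55 drop mm 41.12 corr 0.87 z 0.4096 F [ 0.7 -1.1 -0.7]
```

```bash
python3 -m inch '[{"claw":-1,"x":0.04,"y":0,"z":0.002,"rx":0,"ry":0,"rz":-0.17},{"claw":-1,"x":0.08,"y":0,"z":0.002,"rx":0,"ry":0,"rz":-0.34},{"claw":-1,"x":0.12,"y":0,"z":0.002,"rx":0,"ry":0,"rz":-0.51},{"claw":-1,"x":0.16,"y":0,"z":0.002,"rx":0,"ry":0,"rz":-0.68},{"claw":-1,"x":0.2,"y":0,"z":0.002,"rx":0,"ry":0,"rz":-0.85},{"claw":-1,"x":0.22,"y":0,"z":0.002,"rx":0,"ry":0,"rz":-0.9},{"claw":-1,"x":0.22,"y":0,"z":0.002,"rx":0,"ry":0,"rz":-0.9},{"claw":-1,"x":0.22,"y":0,"z":0.002,"rx":0,"ry":0,"rz":-0.9}]'
python3 - <<'E'
from h import *
import json
c=robot.get_calibration("wrist");json.dump({k:np.array(c[k]).tolist() for k in c},open("w3.json","w"))
im=robot.get_image("wrist");cv2.imwrite("pics/w3.png",im)
q=[proj("",(.5607-.213*y+.977*x,.2039+.977*y+.213*x,z),c) for x,y,z in[(-.075,0,.1),(.075,0,.1),(-.075,.086,.1),(.075,-.006,.106)]];print(np.round(q,1))
u0=int(q[0][0])-30;v0=int(min(a[1] for a in q))-20;b=im[max(v0,0):v0+150,u0:u0+260];print(u0,v0)
cv2.imwrite("pics/w3c.png",cv2.resize(b,None,fx=3,fy=3,interpolation=3))
E
```

```text
time_s: 16.55
position: [0.5419, 0.2977, 0.1919]
tool_rot: [0.667, -0.372, 0.6, -0.238]
force: [-0.4, -0.1, 1.3]
finger_gap: -0.0001
[[218.3 224. ]
 [413.4 223.8]
 [173.4 158.5]
 [412.1 233.9]]
188 138
```

View pics/w3c.png

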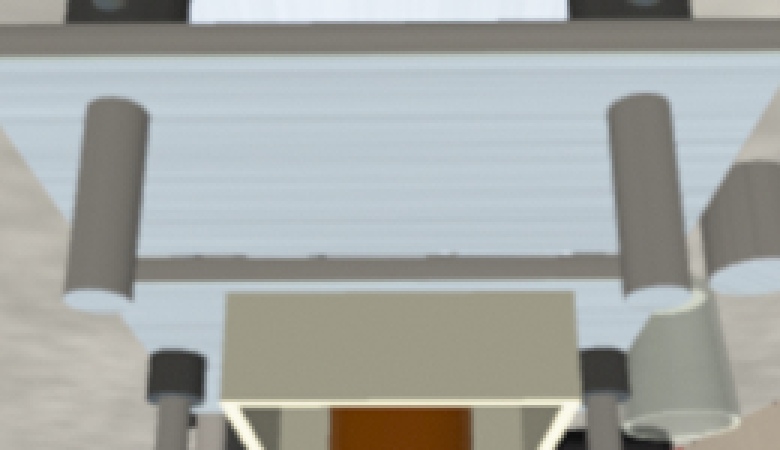

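The nearly level view shows the platform's lip face as the dark band, crop rows 256–280. That is almost its whole 8 mm thickness above the shelf's near lip. I'll measure the edges at sub-pixel.

```bash
python3 - <<'E'
from h import *
import json
from scipy.optimize import least_squares
from scipy.spatial.transform import Rotation as R
c=json.load(open("w3.json"));g=cv2.imread("pics/w3.png",0).astype(float)
def cross(col,r0,r1,lo_hi):
    s=col[r0:r1];m=lo_hi
    for i in range(len(s)-1):
        if (s[i]-m)*(s[i+1]-m)<=0: return r0+i+(m-s[i])/(s[i+1]-s[i])
rows=[]
for u in(250,275,300,335,365,385):
    col=g[:,u-2:u+3].mean(1)
    print(u,col[140:160].round().astype(int).tolist(),col[216:238].round().astype(int).tolist())
E
```

```text
250 [112, 114, 115, 115, 118, 123, 120, 117, 119, 122, 124, 125, 124, 122, 121, 131, 162, 192, 199, 202] [199, 200, 203, 202, 198, 198, 185, 149, 123, 119, 121, 121, 123, 123, 124, 146, 189, 201, 199, 197, 198, 198]
275 [235, 235, 235, 235, 227, 175, 127, 116, 120, 123, 125, 126, 124, 122, 121, 133, 168, 195, 201, 204] [197, 200, 201, 200, 197, 197, 194, 179, 136, 120, 121, 123, 123, 124, 126, 151, 193, 203, 193, 173, 156, 152]
300 [238, 239, 239, 239, 229, 161, 118, 116, 120, 124, 125, 125, 124, 122, 122, 137, 172, 194, 200, 204] [196, 198, 200, 198, 196, 196, 187, 164, 132, 120, 122, 123, 124, 124, 129, 157, 196, 203, 194, 173, 155, 152]
335 [234, 234, 235, 235, 221, 146, 114, 118, 122, 125, 127, 125, 124, 122, 126, 149, 184, 198, 202, 205] [194, 197, 198, 196, 196, 199, 186, 137, 118, 121, 122, 124, 125, 125, 135, 166, 197, 202, 191, 168, 153, 152]
365 [236, 236, 237, 232, 199, 137, 115, 119, 123, 126, 126, 125, 124, 123, 131, 160, 191, 200, 203, 205] [195, 197, 198, 196, 196, 198, 191, 152, 124, 121, 122, 124, 124, 126, 140, 175, 200, 203, 189, 161, 151, 152]
385 [56, 56, 55, 61, 85, 113, 119, 120, 124, 126, 127, 125, 124, 122, 131, 165, 194, 202, 205, 206] [195, 197, 197, 196, 196, 187, 154, 123, 119, 121, 122, 123, 124, 125, 142, 183, 201, 202, 200, 200, 202, 204]
```

```bash
python3 - <<'E'
from h import *
import json
from scipy.optimize import least_squares
from scipy.spatial.transform import Rotation as R
c=json.load(open("w3.json"));g=cv2.imread("pics/w3.png",0).astype(float)
# shelf side edges: sub-pixel columns by steepest gradient in rows
for v in range(175,216,5):
    r=np.convolve(g[v],[1,2,1],'same')/4;d=np.abs(np.diff(r));l=d[170:215].argmax()+170;k=d[414:452].argmax()+414
    print(v,l+.5,int(d[l]),k+.5,int(d[k]))
mid={250:(None,156.0,222.9,231.4),275:(145.0,155.9,223.5,231.3),300:(144.95,155.7,223.1,231.15),335:(144.75,155.35,222.55,230.9),365:(144.4,155.05,222.85,230.65),385:(None,154.9,222.0,230.55)}
rows=[(u,)+m for u,m in mid.items()]
def model(p):
    y0,yaw,drop,pit,dz,x0,roll=p
    Rm=R.from_euler("zyx",[yaw,roll,pit])
    def w(l): return Rm.apply(np.array(l)-0)+[.5607+x0*.977,.2039+y0*.977+x0*.213,.106+dz-drop]
    return w
def rowat(w,y,z,u):
    a,b=proj("",w([-.07,y,z]),c),proj("",w([.07,y,z]),c);return a[1]+(b[1]-a[1])*(u-a[0])/(b[0]-a[0])
def f(p,gap=.006,pr=False):
    w=model(p);r=[]
    for u,fb,ft,nl,pt in rows:
        if fb: r.append(rowat(w,.086,-.008,u)-fb)
        r.append(rowat(w,.086,0,u)-ft)
        r.append(max(rowat(w,0,0,u),rowat(w,-gap,p[2]-.008,u))-nl)
        r.append(rowat(w,-gap,p[2],u)-pt)
    r=np.array(r)/.3
    if pr: print(np.round(r*.3,2))
    return np.r_[r,(p[3])/.006,p[6]/.006,p[4]/.003,p[5]/.003,(p[1]-.215)/.01]
for gap in(.005,.006,.007):
    s=least_squares(f,[0,.215,.006,0,0,0,0],args=(gap,));J=np.linalg.inv(s.jac.T@s.jac)
    print(gap,(s.x*1000).round(2),"sd drop mm",1000*np.sqrt(J[2,2]),s.cost)
f(s.x,.007,True)
w=model(s.x);print("u of shelf sides at model",[proj("",w([x,y,0]),c).round(1).tolist() for x in(-.075,.075) for y in(0,.043)])
u=317
print("lip row",rowat(w,0,0,u),"plat bottom",rowat(w,-.006,s.x[2]-.008,u),"plat top",rowat(w,-.006,s.x[2],u))
E
```

```text
175 174.5 18 450.5 21
180 214.5 20 451.5 22
185 214.5 27 451.5 26
190 214.5 29 451.5 20
195 213.5 30 429.5 25
200 213.5 28 414.5 30
205 212.5 30 414.5 30
210 211.5 26 421.5 29
215 211.5 21 421.5 31
0.005 [-2.4600e+01  2.2013e+02  1.2250e+01 -2.9500e+00 -1.1780e+01 -4.0000e-02
  2.8800e+00] sd drop mm 1.0219904007129368 14.298289518303426
0.006 [-2.4220e+01  2.2012e+02  1.1700e+01 -2.9800e+00 -1.2060e+01 -4.0000e-02
  2.8800e+00] sd drop mm 1.0269379797721456 14.473367032720528
0.007 [-2.3840e+01  2.2012e+02  1.1160e+01 -3.0100e+00 -1.2340e+01 -4.0000e-02
  2.8800e+00] sd drop mm 1.0319245912730857 14.685741612948394
[ 0.07  0.22  0.23  0.04 -0.03 -0.55  0.16 -0.11 -0.02 -0.32  0.14 -0.19
  0.06 -0.01  0.16 -0.07  0.13 -0.51  0.21  0.12  0.2   0.18]
u of shelf sides at model [[222.1, 216.5], [206.1, 191.4], [398.5, 215.3], [411.1, 189.9]]
lip row 215.8815391680855 plat bottom 222.18553273124618 plat top 230.72713041674078
```

The fit is weak, since the shelf lip nearly coincides with the platform's lower edge in this view. I have time for a nearly horizontal view, which shows the step directly.

```bash
python3 -m inch '[{"claw":-1,"x":0.003,"y":0.017,"z":0,"rx":0,"ry":0,"rz":-0.17},{"claw":-1,"x":0.007,"y":0.034,"z":0,"rx":0,"ry":0,"rz":-0.35},{"claw":-1,"x":0.007,"y":0.034,"z":0,"rx":0,"ry":0,"rz":-0.35},{"claw":-1,"x":0.007,"y":0.034,"z":0,"rx":0,"ry":0,"rz":-0.35},{"claw":-1,"x":0.007,"y":0.034,"z":0,"rx":0,"ry":0,"rz":-0.35}]'
python3 - <<'E'
from h import *
import json
c=robot.get_calibration("wrist");json.dump({k:np.array(c[k]).tolist() for k in c},open("w4.json","w"))
im=robot.get_image("wrist");cv2.imwrite("pics/w4.png",im)
q=[proj("",(.5607-.213*y+.977*x,.2039+.977*y+.213*x,z),c) for x,y,z in[(-.075,0,.1),(.075,0,.1),(-.075,.086,.1),(.075,-.006,.106)]];print(np.round(q,1),np.array(c["T"])[:3,3])
v0=int(min(a[1] for a in q))-40;b=im[max(v0,0):v0+110,210:420];print(v0)
cv2.imwrite("pics/w4c.png",cv2.resize(b,None,fx=3.8,fy=3.8,interpolation=3))
g=cv2.cvtColor(im,6).astype(float);vv=int(q[0][1])
for u in(255,275,300,317,335,360,380):print(u,vv-14,g[vv-14:vv+24,u-2:u+3].mean(1).round().astype(int).tolist())
E
```

```text
time_s: 17.23
position: [0.539, 0.3143, 0.1641]
tool_rot: [0.617, -0.469, 0.526, -0.35]
force: [-0.6, -0.3, 0.5]
finger_gap: 0.0002
[[213.5 210.5]
 [414.9 209.2]
 [159.  191.1]
 [412.8 218. ]] [0.5101258  0.44988949 0.12828544]
151
255 196 [200, 199, 198, 197, 197, 197, 199, 199, 199, 199, 197, 197, 199, 190, 162, 136, 132, 133, 132, 134, 156, 193, 201, 200, 198, 197, 190, 165, 136, 127, 128, 124, 113, 110, 110, 110, 109, 109]
275 196 [198, 199, 198, 197, 196, 198, 199, 199, 198, 198, 196, 197, 198, 186, 153, 133, 132, 133, 134, 137, 160, 189, 178, 165, 162, 163, 163, 163, 164, 164, 164, 163, 164, 163, 163, 163, 164, 163]
300 196 [199, 198, 198, 196, 197, 198, 198, 198, 198, 197, 196, 197, 196, 182, 144, 131, 133, 134, 134, 141, 165, 188, 176, 165, 164, 164, 164, 164, 164, 164, 163, 164, 164, 164, 164, 164, 164, 165]
317 196 [198, 199, 197, 196, 197, 199, 198, 198, 197, 197, 196, 197, 195, 179, 144, 132, 134, 135, 135, 146, 174, 188, 172, 164, 164, 164, 164, 165, 164, 165, 164, 164, 164, 165, 164, 165, 165, 165]
335 196 [199, 199, 199, 198, 198, 199, 199, 197, 198, 197, 195, 196, 191, 172, 141, 133, 135, 135, 135, 150, 183, 190, 171, 164, 164, 164, 164, 165, 164, 165, 164, 165, 165, 165, 164, 165, 165, 165]
360 196 [200, 199, 198, 198, 198, 200, 198, 197, 198, 197, 195, 196, 188, 162, 137, 133, 136, 136, 136, 156, 189, 187, 169, 163, 164, 164, 164, 164, 164, 164, 164, 164, 164, 164, 164, 164, 164, 164]
380 196 [200, 200, 198, 199, 199, 199, 199, 197, 198, 195, 196, 196, 185, 153, 134, 133, 135, 136, 138, 160, 195, 197, 190, 188, 188, 174, 128, 96, 92, 93, 93, 93, 96, 99, 101, 101, 100, 100]
```

View pics/w4c.png

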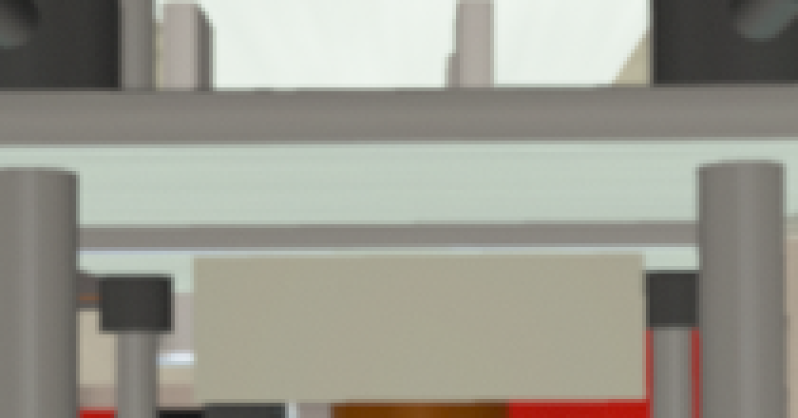

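```bash
python3 - <<'E'
from h import *
im=cv2.imread("pics/w4.png");g=cv2.cvtColor(im,6).astype(float)
for u in(280,300,317,350):print(u,168,g[168:194,u-1:u+2].mean(1).round().astype(int).tolist())
for r in (181,):  # far face ends
    print("L",150,g[r-2:r+3,146:180].mean(0).round().astype(int).tolist());print("R",g[r-2:r+3,460:500].mean(0).round().astype(int).tolist())
cv2.imwrite("pics/w4d.png",cv2.resize(im[140:300,120:520],None,fx=2,fy=2,interpolation=3))
im=cv2.imread("pics/w4.png")
E
```

```text
280 168 [236, 236, 236, 236, 236, 224, 155, 117, 120, 124, 125, 127, 130, 132, 132, 131, 131, 130, 128, 130, 147, 179, 196, 198, 195, 196]
300 168 [240, 239, 240, 240, 240, 230, 164, 122, 121, 124, 126, 128, 131, 132, 134, 132, 131, 129, 128, 132, 153, 187, 198, 197, 196, 198]
317 168 [237, 237, 237, 237, 237, 224, 150, 118, 123, 124, 126, 129, 131, 133, 133, 131, 130, 129, 129, 135, 162, 192, 199, 197, 196, 198]
350 168 [237, 236, 236, 236, 230, 190, 131, 120, 123, 125, 128, 130, 133, 134, 133, 132, 131, 129, 128, 139, 171, 198, 202, 196, 197, 199]
L 150 [175, 174, 173, 172, 172, 171, 171, 170, 170, 170, 168, 156, 132, 126, 128, 128, 128, 128, 128, 128, 128, 128, 128, 128, 128, 128, 128, 128, 128, 128, 128, 128, 129, 128]
R [132, 132, 132, 132, 139, 156, 167, 170, 173, 173, 172, 175, 177, 178, 177, 180, 181, 178, 174, 173, 173, 173, 174, 173, 171, 171, 171, 171, 170, 169, 168, 168, 170, 173, 174, 175, 174, 174, 174, 172]
```

View pics/w4d.png

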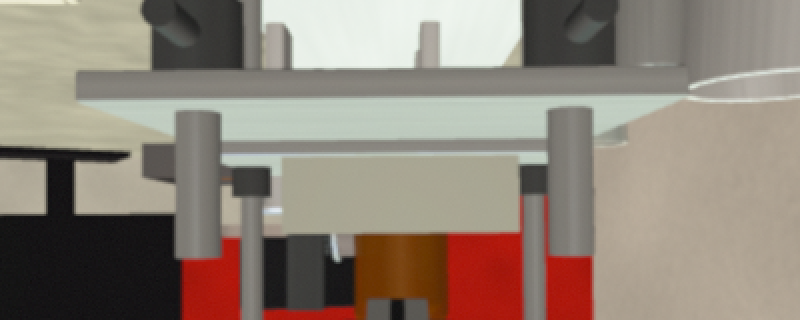

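```bash
cat > snap.py <<'E'
from h import *
import json,sys
n=sys.argv[1];c=robot.get_calibration("wrist");json.dump({k:np.array(c[k]).tolist() for k in c},open(n+".json","w"))
im=robot.get_image("wrist");cv2.imwrite(f"pics/{n}.png",im);g=cv2.cvtColor(im,6).astype(float)
q=[proj("",(.5607-.213*y,.2039+.977*y,z),c) for y,z in[(.086,.092),(.086,.1),(0,.1),(-.006,.105)]];print(n,"pred",np.round([a[1] for a in q],1),"cam",np.array(c["T"])[:3,3].round(4),"view",-np.array(c["T"])[:3,2].round(4))
v=int(q[1][1])-28
for u in(300,317,350):print(u,v,g[v:v+55,u-2:u+3].mean(1).round().astype(int).tolist())
E
python3 -m inch '[{"claw":-1,"x":-0.02,"y":0.012,"z":0,"rx":0,"ry":0,"rz":0},{"claw":-1,"x":-0.0165,"y":0.028,"z":0,"rx":0,"ry":0,"rz":0},{"claw":-1,"x":-0.0165,"y":0.028,"z":0,"rx":0,"ry":0,"rz":0},{"claw":-1,"x":-0.0165,"y":0.028,"z":0,"rx":0,"ry":0,"rz":0},{"claw":-1,"x":-0.0165,"y":0.028,"z":0,"rx":0,"ry":0,"rz":0}]'; python3 snap.py w5
python3 -m inch '[{"claw":-1,"x":0.0025,"y":0.0076,"z":0,"rx":0,"ry":0,"rz":0},{"claw":-1,"x":0.0025,"y":0.0076,"z":0,"rx":0,"ry":0,"rz":0},{"claw":-1,"x":0.0025,"y":0.0076,"z":0,"rx":0,"ry":0,"rz":0}]'; python3 snap.py w6
```

```text
time_s: 17.9
position: [0.5322, 0.3374, 0.1382]
tool_rot: [0.614, -0.472, 0.526, -0.35]
force: [0.6, -0.5, 0.1]
finger_gap: 0.0003
w5 pred [228.7 243.  244.  250. ] cam [0.503  0.4728 0.1017] view [ 0.2132 -0.9769 -0.014 ]
300 215 [162, 160, 160, 159, 160, 166, 172, 172, 171, 170, 169, 169, 168, 157, 127, 121, 125, 128, 130, 133, 135, 136, 134, 133, 132, 131, 144, 178, 189, 167, 142, 136, 137, 146, 166, 173, 168, 166, 167, 166, 167, 167, 167, 167, 166, 167, 167, 167, 166, 167, 166, 167, 167, 167, 167]
317 215 [167, 164, 160, 158, 164, 173, 179, 163, 119, 104, 116, 120, 116, 106, 107, 121, 126, 128, 130, 133, 136, 136, 135, 133, 131, 131, 145, 178, 190, 167, 142, 137, 139, 147, 166, 173, 168, 167, 167, 167, 167, 167, 167, 167, 167, 167, 167, 167, 167, 167, 167, 167, 167, 167, 167]
350 215 [78, 94, 108, 111, 119, 120, 114, 115, 116, 115, 99, 77, 71, 91, 109, 122, 127, 128, 131, 135, 137, 138, 136, 135, 132, 132, 146, 179, 187, 158, 138, 138, 139, 148, 168, 173, 168, 167, 167, 167, 167, 167, 167, 167, 166, 167, 167, 166, 167, 166, 167, 167, 167, 167, 167]
time_s: 18.32
position: [0.5319
[... 326 characters left out ...]
1, 135, 159, 181, 168, 184, 173, 167, 167, 167, 166, 167, 167, 167, 167, 167, 167, 167, 167, 167, 167, 166, 166, 166, 167, 167, 166, 166, 166, 166]
317 230 [104, 113, 119, 120, 116, 109, 113, 126, 128, 129, 129, 130, 130, 120, 103, 115, 126, 128, 130, 132, 135, 136, 137, 135, 133, 131, 135, 158, 180, 169, 183, 174, 167, 167, 167, 168, 168, 167, 167, 167, 167, 167, 167, 167, 167, 167, 167, 167, 167, 167, 167, 167, 167, 166, 166]
350 230 [69, 68, 67, 67, 68, 68, 68, 68, 68, 70, 69, 68, 69, 73, 92, 116, 127, 129, 130, 133, 135, 138, 137, 135, 134, 132, 136, 159, 180, 168, 183, 173, 167, 167, 167, 167, 166, 167, 167, 167, 166, 167, 167, 167, 166, 166, 166, 166, 167, 166, 166, 167, 166, 166, 166]
```

Two findings so far: the plates have a bright rounded edge about 1 mm high that biases the reading, and the drop is still near the midpoint between two teeth. A view across the plates' side corners shows the same kind of edge on both plates at equal depth, which removes that bias.

```bash
python3 -m inch '[{"claw":-1,"x":0.003,"y":-0.015,"z":-0.04,"rx":0,"ry":0,"rz":0},{"claw":-1,"x":0.0173,"y":-0.0194,"z":-0.09,"rx":-0.055,"ry":-0.165,"rz":0},{"claw":-1,"x":0.0173,"y":-0.0194,"z":-0.141,"rx":-0.11,"ry":-0.33,"rz":0},{"claw":-1,"x":0.0173,"y":-0.0194,"z":-0.141,"rx":-0.165,"ry":-0.496,"rz":0},{"claw":-1,"x":0.0173,"y":-0.0194,"z":-0.141,"rx":-0.165,"ry":-0.496,"rz":0},{"claw":-1,"x":0.0173,"y":-0.0194,"z":-0.141,"rx":-0.165,"ry":-0.496,"rz":0},{"claw":-1,"x":0.0173,"y":-0.0194,"z":-0.141,"rx":-0.165,"ry":-0.496,"rz":0}]'
python3 - <<'E'
from h import *
import json
n="w7";c=robot.get_calibration("wrist");json.dump({k:np.array(c[k]).tolist() for k in c},open(n+".json","w"))
im=robot.get_image("wrist");cv2.imwrite(f"pics/{n}.png",im)
X=np.array([.975,.219,0]);Y=np.array([-.219,.975,0])
q=[proj("",np.array([.5607,.2039,0])+X*x+Y*y+[0,0,z],c).round(1).tolist() for x,y,z in[(-.075,0,.101),(-.075,-.006,.106),(-.075,.086,.101),(-.075,-.134,.106),(.075,-.006,.106)]];print(q,np.array(c["T"])[:3,3])
u,v=map(int,q[0]);x0,y0=max(u-100,0),max(v-60,0);print(x0,y0)
cv2.imwrite("pics/w7c.png",cv2.resize(im[y0:y0+150,x0:x0+200],None,fx=4,fy=4,interpolation=3))
E
```

```text
time_s: 19.25
position: [0.3832, 0.2991, 0.1448]
tool_rot: [0.681, -0.584, 0.404, -0.18]
force: [-0.2, 0.5, -0.6]
finger_gap: 0.0005
[[326.2, 242.4], [322.8, 248.3], [391.9, 238.6], [272.2, 249.6], [443.8, 250.6]] [0.29242297 0.40481854 0.1117879 ]
226 182
```

View pics/w7c.png

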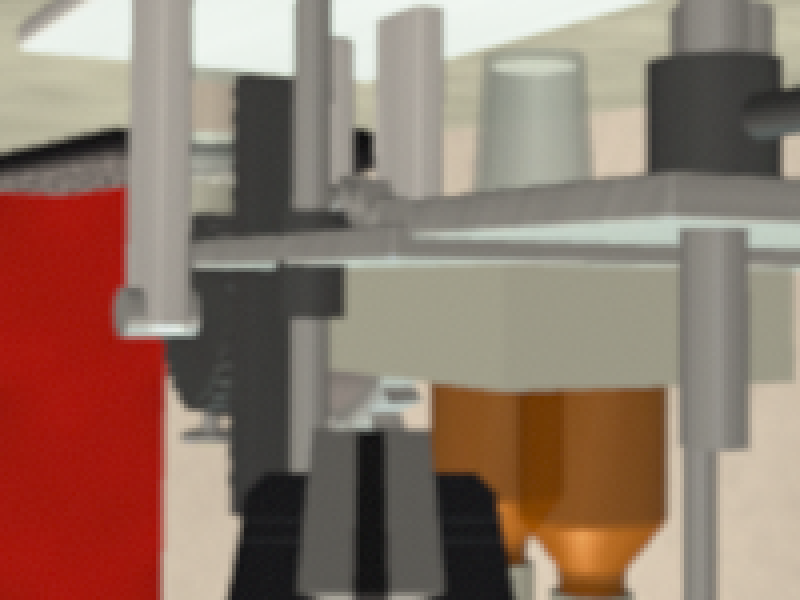

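The corner view shows the platform's side face ending at crop (395, 228–262) and the shelf's side face starting at about (412, 200–235). I'll fit both top edges at sub-pixel.

```bash
python3 - <<'E'
from h import *
g=cv2.cvtColor(cv2.imread("pics/w7.png"),6).astype(int)
print("platform cols, rows 232..252")
for u in range(300,332,3):print(u,g[232:252,u].tolist())
print("shelf cols rows 226..252")
for u in range(324,394,6):print(u,g[226:252,u].tolist())
E
```

```text
platform cols, rows 232..252
300 [133, 125, 98, 72, 64, 65, 66, 75, 99, 119, 124, 124, 127, 129, 144, 152, 100, 65, 66, 66]
303 [141, 134, 106, 73, 66, 67, 68, 80, 107, 121, 123, 124, 126, 129, 146, 164, 117, 73, 66, 67]
306 [117, 110, 87, 66, 60, 59, 62, 82, 116, 124, 126, 127, 126, 129, 148, 167, 118, 66, 59, 59]
309 [131, 142, 118, 71, 53, 54, 62, 86, 117, 123, 124, 124, 125, 128, 150, 171, 115, 62, 53, 54]
312 [138, 138, 122, 96, 82, 68, 66, 97, 122, 127, 127, 128, 128, 132, 157, 185, 157, 127, 120, 121]
315 [134, 142, 142, 134, 126, 121, 113, 113, 124, 127, 129, 129, 130, 136, 160, 199, 194, 166, 157, 156]
318 [113, 116, 124, 130, 136, 133, 122, 120, 124, 127, 127, 128, 129, 136, 163, 193, 187, 163, 156, 156]
321 [120, 125, 124, 123, 122, 118, 113, 123, 125, 125, 125, 126, 127, 136, 165, 194, 186, 164, 157, 156]
324 [118, 122, 122, 124, 124, 119, 116, 127, 130, 131, 131, 132, 134, 149, 181, 197, 185, 163, 156, 157]
327 [124, 123, 123, 124, 125, 123, 120, 125, 126, 123, 123, 123, 123, 134, 167, 192, 179, 160, 156, 157]
330 [121, 115, 120, 121, 124, 126, 131, 141, 161, 154, 130, 1
[... 988 characters left out ...]
 171, 160, 152, 151, 152]
366 [164, 148, 118, 119, 123, 124, 126, 127, 129, 129, 131, 153, 193, 204, 204, 194, 161, 130, 123, 125, 141, 167, 164, 155, 152, 152]
372 [139, 119, 121, 126, 127, 128, 130, 129, 130, 131, 140, 170, 201, 205, 204, 198, 172, 134, 123, 125, 134, 156, 163, 156, 152, 152]
378 [147, 119, 121, 124, 128, 128, 131, 132, 134, 135, 152, 190, 206, 205, 204, 202, 184, 139, 123, 123, 129, 150, 167, 156, 151, 152]
384 [129, 121, 125, 125, 126, 127, 128, 129, 131, 137, 163, 198, 206, 204, 204, 201, 186, 140, 123, 124, 126, 146, 171, 160, 152, 152]
390 [119, 124, 124, 123, 125, 124, 126, 125, 128, 143, 177, 199, 205, 203, 204, 201, 189, 150, 126, 124, 126, 146, 177, 161, 152, 152]
```

```bash
cat > ba.py <<'E'
from h import *
import json
from scipy.optimize import least_squares
from scipy.spatial.transform import Rotation as R
C={n:json.load(open(n+".json")) for n in("w1","w3","w4","w5","w7")}
# (img, kind, u, row): FT far trans, FB far bottom, NL near silhouette, PT plat trans, PB plat bottom, ST/PS side transitions
M=[("w1","FT",280,139.25),("w1","FT",360,138.3),("w1","FB",280,133.5),("w1","FB",360,132.64),("w1","NL",280,222.9),("w1","NL",360,221.95),("w1","PT",280,269.2),("w1","PT",360,268.3),("w1","PB",280,262.3),("w1","PB",360,261.65),
("w3","FT",275,155.77),("w3","FT",335,155.31),("w3","FB",275,145.0),("w3","FB",335,144.75),("w3","NL",250,222.72),("w3","NL",335,222.55),("w3","PT",250,231.33),("w3","PT",335,230.8),
("w4","FT",300,188.2),("w4","FT",350,187.66),("w4","FB",300,173.8),("w4","NL",300,209.45),("w4","NL",360,208.9),("w4","PT",300,215.8),("w4","PT",360,215.1),
("w5","FT",317,241.45),("w5","NL",317,244.3),("w5","PT",317,248.6),
("w7","ST",336,239.24),("w7","ST",360,237.53),("w7","ST",390,235.5),("w7","PS",318,245.9),("w7","PT",336,246.1)]
COL=[("w1","N",0,235.8),("w1","N",1,405.5),("w1","P",0,230.),("w1","P",1,411.7),("w1","F",0,210.5),("w1","F",1,428.8),("w4","F",0,157.6),("w4","F",1,464.8),("w7","F",0,393.5)]
def run(gap=.006,free=False,skip=()):
    def f(p):
        x0,y0,yaw,D,b,t=p[:6];he=p[6:12];Rz=R.from_euler("z",yaw).as_matrix()
        b*=1e-3;t*=1e-3;D*=1e-3
        cam={}
        for i,n in enumerate(C):
            T=np.array(C[n]["T"]).copy();T[:3,3]+=T[:3,:3]@(he[:3]);T[:3,:3]=T[:3,:3]@R.from_rotvec(he[3:]+np.r_[p[12+3*i:15+3*i]]).as_matrix();cam[n]={"K":C[n]["K"],"T":T}
        def P(n,x,y,z,plat):
            pz=.146-(0 if n=="w1" else .03996); z+= pz if plat else .146-D
            return proj("",Rz@[x,y,0]+[x0,y0,z],cam[n])
        line=lambda n,a,c,u:(lambda A,B:A[1]+(B[1]-A[1])*(u-A[0])/(B[0]-A[0]))(P(n,*a),P(n,*c))
        r=[]
        for n,k,u,v in M:
            if n in skip: continue
            if k in("ST","PS"):
                pl=k=="PS";ys=(-.02,-.006-.001) if pl else (.01,.08)
                m=line(n,(-.075,ys[0],-b,pl),(-.075,ys[1],-b,pl),u)
            else:
                y,z,pl={"FT":(.086,-b,0),"FB":(.086,-t,0),"NL":(b,0,0),"PT":(-gap,-b,1),"PB":(-gap,-t,1)}[k]
                m=line(n,(-.07,y,z,pl),(.07,y,z,pl),u)
            r.append((m-v)/(.4))
        nr=len(r)
        for n,k,s,u in COL:
            y,pl={"N":(b,0),"F":(.086,0),"P":(-gap,1)}[k]
            r.append((P(n,(-.075,.075)[s],y,-b/2,pl)[0]-u)/1.)
        return np.r_[r,he[:3]/.002,he[3:]/.005,p[12:]/.0015,(t-.0078)/.0005]
    s=least_squares(f,np.r_[.5607,.2039,.22,45,1,7.8,np.zeros(6+15)]);J=np.linalg.inv(s.jac.T@s.jac)
    print("gap",gap,"skip",skip,"D %.2f+-%.2f b %.2f t %.2f"%(s.x[3],J[3,3]**.5,s.x[4],s.x[5]),"he",(s.x[6:12]*1000).round(1),"cost",round(s.cost,1))
    return s,f
if __name__=="__main__":
    s,f=run();k=[m[:2] for m in M];print(list(zip([a+b for a,b in k],(f(s.x)[:len(M)]*.4).round(2))));print((f(s.x)[len(M):len(M)+len(COL)]).round(1))
    for g in(.0055,.0065):run(g)
    for sk in("w1","w3","w4","w5","w7"):run(skip=(sk,))
E
python3 ba.py
```

```text
gap 0.006 skip () D 45.02+-0.21 b 1.11 t 7.95 he [-0.5 -0.5  1.2 -1.9  0.5 -1.4] cost 5.7
[('w1FT', np.float64(0.09)), ('w1FT', np.float64(0.19)), ('w1FB', np.float64(-0.05)), ('w1FB', np.float64(-0.06)), ('w1NL', np.float64(-0.1)), ('w1NL', np.float64(0.09)), ('w1PT', np.float64(-0.1)), ('w1PT', np.float64(0.09)), ('w1PB', np.float64(-0.12)), ('w1PB', np.float64(-0.18)), ('w3FT', np.float64(0.02)), ('w3FT', np.float64(0.05)), ('w3FB', np.float64(0.07)), ('w3FB', np.float64(-0.12)), ('w3NL', np.float64(0.2)), ('w3NL', np.float64(-0.1)), ('w3PT', np.float64(-0.07)), ('w3PT', np.float64(0.01)), ('w4FT', np.float64(-0.21)), ('w4FT', np.float64(-0.12)), ('w4FB', np.float64(0.28)), ('w4NL', np.float64(0.06)), ('w4NL', np.float64(0.1)), ('w4PT', np.float64(-0.07)), ('w4PT', np.float64(0.13)), ('w5FT', np.float64(-0.06)), ('w5NL', np.float64(-0.25)), ('w5PT', np.float64(0.25)), ('w7ST', np.float64(-0.04)), ('w7ST', np.float64(0.01)), ('w7ST', np.float64(-0.04)), ('w7PS', np.float64(0.12)), ('w7PT', np.float64(-0.04))]
[-0.7  0.2 -1.3  1.4 -0.6  1.2  0.4 -0.4 -0.4]
gap 0.0055 skip () D 45.16+-0.21 b 1.13 t 7.94 he [-0.5 -0.2  0.8 -2.4  0.5 -1.3] cost 7.2
gap 0.0065 skip () D 44.89+-0.21 b 1.09 t 7.95 he [-0.5 -0.8  1.5 -1.3  0.5 -1.6] cost 5.1
gap 0.006 skip ('w1',) D 44.99+-0.25 b 1.09 t 8.01 he [-0.3 -0.5  1.7 -1.9  0.6 -1.3] cost 4.8
gap 0.006 skip ('w3',) D 45.00+-0.22 b 1.11 t 7.97 he [-0.5 -0.5  1.1 -1.8  0.6 -2. ] cost 5.4
gap 0.006 skip ('w4',) D 45.05+-0.22 b 1.23 t 7.95 he [-0.5 -0.3  1.4 -1.6  0.4 -0.9] cost 4.6
gap 0.006 skip ('w5',) D 45.04+-0.21 b 1.02 t 7.87 he [-0.6 -0.6  1.2 -1.7  0.6 -1.4] cost 5.1
gap 0.006 skip ('w7',) D 45.04+-0.24 b 1.12 t 7.95 he [-0.5 -0.4  1.2 -1.9  0.6 -1.6] cost 5.6
```

```bash
sed 's/def f(p):/def f(pp):\n        p=pp[:-1];q=pp[-1]/' ba.py | sed 's/-(0 if n=="w1" else .03996)/-(0 if n=="w1" else q*1e-3)/; s/np.zeros(6+15)\]/np.zeros(6+15),40]/; s/"cost",/"q %.2f+-%.2f"%(s.x[-1],J[-1,-1]**.5),"cost",/' > bb.py
python3 - <<'E'
import bb
bb.run()
for w in("w3","w4","w5","w7"): bb.run(skip=(w,))
E
python3 tr.py p7; python3 - <<'E'
from h import *
# pad rest height check: compare scene crops of pad before/after
a=cv2.imread('pics/sc_before.png');b=cv2.imread('pics/p7.png');c=cv2.imread('pics/scene0.png')
g=lambda i:np.float32(cv2.cvtColor(i,6))
for nm,(y0,y1,x0,x1) in{"pad":(284,306,298,324),"pawl":(245,295,315,350)}.items():print(nm,np.abs(g(c)-g(b))[y0:y1,x0:x1].mean(),cv2.phaseCorrelate(g(c)[y0:y1,x0:x1].copy(),g(b)[y0:y1,x0:x1].copy()))
E
```

```text
gap 0.006 skip () D 45.31+-0.36 b 1.03 t 7.91 he [-0.5 -0.4  1.6 -0.9  0.3 -1.5] q 40.36+-0.41 cost 5.2
gap 0.006 skip ('w3',) D 45.33+-0.37 b 1.02 t 7.93 he [-0.5 -0.5  1.6 -0.7  0.4 -2. ] q 40.44+-0.44 cost 4.8
gap 0.006 skip ('w4',) D 45.29+-0.36 b 1.18 t 7.94 he [-0.5 -0.3  1.7 -0.8  0.3 -1. ] q 40.30+-0.42 cost 4.3
gap 0.006 skip ('w5',) D 45.30+-0.36 b 0.95 t 7.84 he [-0.5 -0.6  1.6 -0.8  0.4 -1.4] q 40.33+-0.41 cost 4.7
gap 0.006 skip ('w7',) D 45.31+-0.36 b 1.01 t 7.89 he [-0.4 -0.5  1.7 -0.6  0.4 -1.5] q 40.38+-0.43 cost 5.1
p7 t 19.35 drop mm 41.11 corr 0.87 z 0.1445 F [ 0.2 -0.4  0.4]
pad 1.4982518 ((0.5225932906435986, 0.007536893645925247), 1.005712720255057)
pawl 1.9337143 ((0.051974139430484456, 0.11245393327971343), 0.9825929265552097)
```

The fit confirms the rest at tooth 4 (40.4 ± 0.4 mm) and puts the shelf about 45.0 mm down, which is almost exactly between teeth 4 and 5. A closer corner view could break the tie, and there is time for one.

```bash
python3 -m inch '[{"claw":-1,"x":0.01,"y":-0.03,"z":0,"rx":0,"ry":0,"rz":0},{"claw":-1,"x":0.04,"y":-0.04,"z":0,"rx":0,"ry":0,"rz":0},{"claw":-1,"x":0.06,"y":-0.04,"z":0,"rx":0,"ry":0,"rz":0},{"claw":-1,"x":0.06,"y":-0.04,"z":0,"rx":0,"ry":0,"rz":0},{"claw":-1,"x":0.06,"y":-0.04,"z":0,"rx":0,"ry":0,"rz":0}]'
python3 - <<'E'
from h import *
import json
n="w8";c=robot.get_calibration("wrist");json.dump({k:np.array(c[k]).tolist() for k in c},open(n+".json","w"))
ims=[robot.get_image("wrist") for _ in range(4)];im=np.mean(ims,0);cv2.imwrite(f"pics/{n}.png",im)
X=np.array([.975,.219,0]);Y=np.array([-.219,.975,0])
q=[proj("",np.array([.5607,.2039,0])+X*x+Y*y+[0,0,z],c).round(1).tolist() for x,y,z in[(-.075,0,.101),(-.075,-.006,.106),(-.075,.086,.101),(-.075,-.05,.106)]];print(q,np.array(c["T"])[:3,3])
u,v=map(int,q[0]);g=im@[.114,.587,.299]
print("rows from",v-16)
for k in range(u-36,u+70,6):print(k,g[v-16:v+22,k-1:k+2].mean(1).round().astype(int).tolist())
cv2.imwrite("pics/w8c.png",cv2.resize(im[v-60:v+60,u-80:u+80].astype(np.uint8),None,fx=5,fy=5,interpolation=3));print(u-80,v-60)
E
```

```text
time_s: 19.98
position: [0.4066, 0.2656, 0.1655]
tool_rot: [0.675, -0.573, 0.429, -0.178]
force: [0.3, -0.1, -0.3]
finger_gap: -0.0003
[[339.7, 219.1], [335.7, 226.5], [420.7, 199.7], [311.6, 231.4]] [0.31863894 0.3750802  0.13795477]
rows from 203
303 [56, 56, 56, 56, 56, 56, 56, 56, 56, 56, 56, 56, 56, 56, 56, 55, 55, 55, 55, 56, 72, 101, 116, 120, 121, 123, 124, 128, 144, 161, 164, 164, 164, 158, 132, 81, 55, 55]
309 [101, 101, 102, 102, 103, 103, 104, 105, 106, 107, 108, 108, 102, 79, 64, 63, 63, 63, 70, 92, 114, 120, 121, 123, 123, 126, 145, 163, 126, 77, 63, 63, 64, 63, 64, 64, 64, 64]
315 [127, 127, 128, 128, 127, 127, 127, 127, 127, 127, 127, 126, 116, 85, 64, 61, 64, 82, 108, 119, 121, 122, 123, 124, 130, 156, 190, 184, 135, 78, 60, 61, 62, 61, 61, 61, 61, 61]
321 [157, 158, 158, 158, 158, 158, 157, 158, 159, 159, 159, 159, 152, 125, 76, 67, 96, 115, 120, 121, 122, 123, 125, 137, 168, 194, 199, 197, 173, 107, 65, 63, 65, 63, 61, 60, 61, 62]
327 [176, 175, 176, 177, 178, 176, 174, 173, 173, 175, 172, 161, 120, 78, 95, 117, 122, 123, 124, 125, 125, 127, 146, 182, 200, 201, 199
[... 2017 characters left out ...]
196, 203, 202, 200, 199, 199, 200, 201, 200, 200, 200, 200, 199, 197, 198, 199, 199, 193, 168, 131, 120, 122, 122, 124, 142, 180, 187, 161, 150, 150, 150, 151, 151, 151, 151, 151, 151]
399 [198, 201, 202, 202, 201, 199, 198, 199, 201, 200, 200, 200, 200, 200, 198, 197, 198, 199, 199, 186, 149, 124, 121, 123, 123, 128, 156, 188, 176, 155, 150, 150, 151, 151, 151, 150, 150, 151]
405 [203, 201, 201, 202, 201, 200, 198, 198, 200, 200, 199, 200, 200, 200, 199, 197, 197, 198, 198, 195, 175, 135, 120, 122, 122, 123, 140, 178, 187, 162, 150, 150, 151, 150, 151, 150, 150, 150]
259 159[ WARN:0@2.418] global loadsave.cpp:1063 imwrite_ Unsupported depth image for selected encoder is fallbacked to CV_8U.
```

View pics/w8c.png

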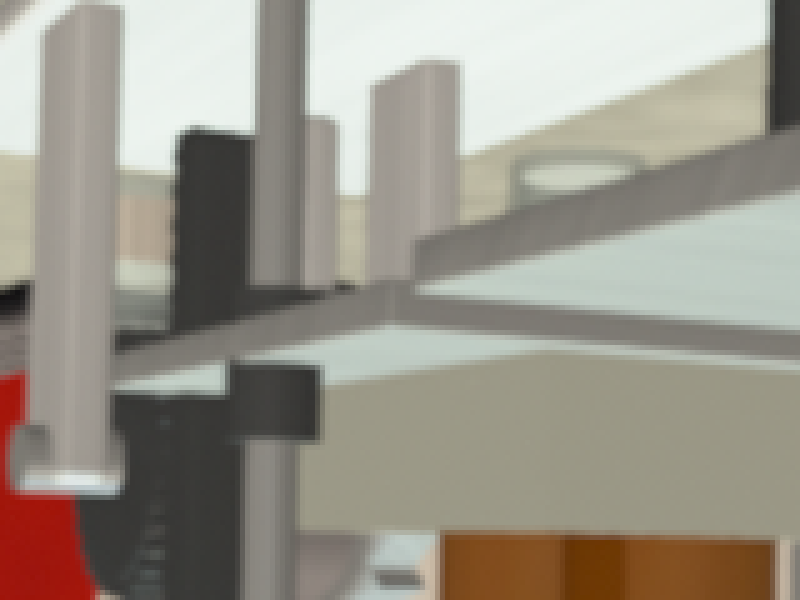

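The closer view resolves both side faces well: the shelf corner is at about (342.6, 215) and the platform corner at about (338, 224). I'll add it to the fit.

```bash
for f in ba bb; do sed -e 's/"w5","w7")}/"w5","w7","w8")}/' -e 's/6+15/6+18/' -e 's|^COL=|M+=[("w8","ST",u,v) for u,v in((351,213.37),(357,211.93),(363,210.29),(369,208.73),(375,207.29),(381,205.8),(387,204.27))]+[("w8","PS",u,v) for u,v in((315,228.12),(321,226.74),(327,225.39),(333,224.2))]+[("w8","PT",u,v) for u,v in((351,224.7),(363,225.8),(375,226.94),(387,228.03),(399,229.12))]+[("w8","NL",u,v) for u,v in((363,219.2),(375,220.4),(387,221.56),(399,222.7))]\nCOL=|' $f.py > ${f}2.py; done
python3 - <<'E'
import ba2,bb2
for g in(.0055,.006,.0065): s,f=ba2.run(g)
s,f=ba2.run()
print((f(s.x)[33:53]*.4).round(2))
ba2.run(skip=("w1","w3","w4","w5"));ba2.run(skip=("w1",));ba2.run(skip=("w8",))
bb2.run();
E
```

```text
gap 0.0055 skip () D 45.08+-0.18 b 1.01 t 7.84 he [-0.7 -0.4  0.7 -2.2  0.2 -1.2] cost 8.1
gap 0.006 skip () D 44.98+-0.18 b 1.00 t 7.85 he [-0.7 -0.7  1.1 -1.7  0.5 -1.4] cost 6.3
gap 0.0065 skip () D 44.89+-0.18 b 0.99 t 7.87 he [-0.8 -0.9  1.5 -1.3  0.8 -1.7] cost 5.6
gap 0.006 skip () D 44.98+-0.18 b 1.00 t 7.85 he [-0.7 -0.7  1.1 -1.7  0.5 -1.4] cost 6.3
[-0.04 -0.12 -0.    0.04 -0.04 -0.07 -0.05  0.02  0.09  0.14  0.02  0.03
  0.   -0.07 -0.09 -0.11  0.08  0.06  0.09  0.14]
gap 0.006 skip ('w1', 'w3', 'w4', 'w5') D 45.01+-0.23 b 0.93 t 7.80 he [-0.4 -0.7  2.  -2.   0.4 -0.3] cost 3.9
gap 0.006 skip ('w1',) D 44.98+-0.20 b 0.99 t 7.92 he [-0.5 -0.7  1.6 -1.7  0.9 -1.3] cost 5.3
gap 0.006 skip ('w8',) D 45.02+-0.21 b 1.11 t 7.95 he [-0.5 -0.5  1.2 -1.9  0.5 -1.4] cost 5.7
gap 0.006 skip () D 45.29+-0.36 b 0.95 t 7.84 he [-0.7 -0.6  1.5 -1.   0.4 -1.5] q 40.33+-0.38 cost 5.8
```

The six views agree: the shelf is 44.98 ± 0.2 mm below the start height, and the platform rests at tooth 4 (40 mm). A fifth tooth would give −5.0 mm instead of the present +5.0 mm. That is no measurable gain, and it can't be undone. I'll keep tooth 4, check the other things on the bench, and hand in.

```bash
python3 - <<'E'
from h import *
from tr import track
track("p8")
a=cv2.imread("pics/scene0.png",0);b=cv2.imread("pics/p8.png",0)
for n,(x,y) in dict(jar=(293,377),driver=(225,337),beaker=(392,357),weight=(421,309),cup=(453,254),wrench=(287,262),rack=(336,180)).items():
    s=np.s_[y-22:y+22,x-24:x+24];print(n,np.round(cv2.phaseCorrelate(np.float32(a[s]),np.float32(b[s]))[0],2))
robot.sign_off();print(robot.state()["time_s"])
E
```

```text
p8 t 20.225 drop mm 41.11 corr 0.87 z 0.1659 F [ 0.6 -0.9  0.7]
jar [0.01 0.54]
driver [0.03 0.64]
beaker [0.01 0.47]
weight [-0.06  0.56]
cup [0.02 0.47]
wrench [0.02 0.51]
rack [0.31 0.25]
the job is handed in; nothing more can be done
the job is handed in; nothing more can be done
```

I lowered the platform four teeth (40 mm) and handed the job in, but the shelf sits almost exactly between two teeth. The platform now rests about 5.0 mm above the shelf. A fifth tooth would have left it about 5.0 mm below, and a drop can't be undone, so I stopped at four.

**What I did:** I pressed only the thumb pad with the shut fingertips, and the readings while pressing stayed around 7 N. The pawl was clear for about 6 s, and I let it go at about 35 mm of drop so that it caught tooth 4.

**Last checks:**
- **Catch:** the platform's tracked drop stayed at 41.1 mm from 15.5 s to the end, so it is resting. The scale of that tracker is only good to a few percent. A separate fit of the wrist pictures gave 40.3 ± 0.4 mm.
- **Shelf height:** six wrist views put the shelf 44.98 ± 0.2 mm below the start height. That range spans the midpoint between teeth 4 and 5, so my measurements can't tell which of the two is nearer.
- **Other things on the bench:** they show no movement of their own. Most shifted by the same half pixel in the picture (the vial rack by about 0.4), which points to the camera.
- **Contact and time:** the robot was touching nothing when I handed in, at about 20 s of the 54 s allowed.

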